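# Put the adjusting stick away, then hold the heat-sink panel open at the set angle

### The job

The amplifier has been adjusted: take the adjusting stick out of its sleeve on the black heat-sink panel and push it, tip first, right down to the bottom of the narrow glass tube, and let go of it. Then take the panel's grip, swing the panel up until it is in line with the pointer on the side of the chassis, and finish holding it there against its weight for the inspection; do not let go of it. Leave the pointer and the other things on the bench where they are.

Things in the scene. Friction and masses are not known exactly. Their poses are not given: they have to be found in the camera images.
- chassis: open steel amplifier chassis, 220 x 260 x 80 mm high (x, y, z), fixed; origin under its centre, -x side to the robot, yaw up to 0.2 rad. On top lies a black finned heat-sink panel (210 x 240 x 5 mm), hinged along the chassis's far (+x) edge. On it stand two white sleeves, 18 mm wide, 30 mm tall, 10.4 mm holes, at x = 5, y = 60 and -60 mm, rims at z = 120 mm; the stick is in the +y one
- panel (a joint): angle of the hinged heat-sink panel: 0 lying shut and level on the chassis, growing as the grip swings up about the hinge line, to 1.25 rad. The hinge is free, so the panel (0.38 to 0.78 kg) falls shut when let go; holding it by the grip takes about 2 to 4 N
- panel_grip (a point): centre of the panel's grip: an aluminium barrel, diameter 18 mm, 26 mm long along the hinge direction, on a tongue from the middle of the panel's near edge; 265 mm from the hinge line, 40 mm from the chassis front, at panel mid-plane. Pinched from above on its two flat ends it turns between the fingers as the panel swings. x axis: along the panel towards the hinge; y: along the hinge
- panel_hinge (a point): fixed point on the hinge line, above the chassis's far edge, in line with the grip; 88 mm above the bench. Its y axis is the hinge line
- pointer (a joint): angle of the pointer, measured as the panel's: 0 level, growing upwards; between 0.35 and 0.75 rad, stiff, stays where it is. The panel is in line with the pointer when the two joint values are equal
- pointer_tip (a point): tip of the flat steel pointer, an arm 161 mm long that turns about the same hinge line, outside the chassis's +y side in front of a round dial plate 120 mm across (142 mm from the chassis's middle); its x axis points from the tip to the hinge line
- stick_mid (a point): middle of the adjusting stick, 70 mm above its tip: a rigid plastic rod 140 mm long, 20 g, standing upright and loose, 28 mm deep in its sleeve. Lower 80 mm: white shaft, diameter 8 mm, tapered tip; upper 60 mm: black handle, diameter 12 mm (its centre is 40 mm above this point). z axis up along the stick
- stick_tip (a point): tip of the stick, the lower end of the white shaft; z axis along the stick, upwards
- tube_mouth (a point): centre of the rim of the glass tube standing in a pale wooden block (70 x 70 x 34 mm, fixed), left or right of the chassis. The mouth is 80 mm above the bench, 18 mm wide, narrowing within 6 mm to a 12 mm bore; 70 mm deep from the rim, so the stick's handle ends up 10 mm above the rim. z up
- parts_tray: low yellow tray of small parts, 110 x 80 x 22 mm, fixed, on the side of the chassis where the tube is not; a bystander
- spool: spool with black flanges and a bare metal core, 54 mm in diameter, 44 mm high, loose; a bystander; origin under its centre
- can_capacitor: bare aluminium can, 40 mm in diameter, 60 mm high, loose; a bystander; origin under its centre
- screwdriver: screwdriver with an orange handle, 160 mm long, lying on the bench between the robot and the chassis, loose; a bystander
Things that resemble listed ones, but are neither listed nor needed, are in the scene too. Of the things that look like the part that bears tube_mouth, the smallest one is meant.

How it is judged:
By the outcome, as a careful person would: the job done as asked, in the order asked, and still so for the second after the job is handed in, while the arm keeps its last pose, push and grip.
It also fails if it takes over 64 s, if anything falls off the work surface, if the arm or the gripper's body presses on something with over 40 N, if the wrist force passes 120 N, or if a joint passes its speed limit or range.

### The arm

A 7-joint arm with a two-finger parallel gripper is mounted at the origin on the work surface. World frame = base frame: x ahead of the robot, y to its left, z up, the work surface at z = 0. Lengths are in m, angles in rad, forces in N, time in s.
With the tool pointing down it reaches from about 0.35 to 0.9 m from the base axis. Payload 8.1 kg.
Tool frame: the origin (TCP) lies on the centre line of the jaws, within the pads' length; the fingertips stand 17 mm ahead of it and the grasp point (between the pads) lies 2 mm behind it; z points along the fingers, y is the direction in which the jaws open and shut (so a half turn about z gives the same grasp; the last joint's range is limited). The gripper opens to 92 mm and grips with 3 to 60 N. Pads are 19 mm wide; open, the fingers measure 130 mm over their backs; the gripper's body (75 mm by 190 mm) begins 47 mm behind the grasp point.
Start: joints at [1.201, 0.434, 0.025, 1.573, -0.012, 1.134, -0.075], TCP at [0.165, -0.603, 0.244] pointing down, gripper open.
Joint ranges: [-2.62, 2.62], [-0.44, 2.09], [-1.27, 1.32], [0.08, 2.57], [-1.32, 4.46], [0.12, 2], [-2.74, 2.74]. Speed limits (rad/s): [2.22, 2.22, 3.01, 3.01, 3.14, 3.14, 3.14].

### API

Orientations are given as a rotation vector (axis times angle).
In Python, from cell import arm gives the robot as it stands.
- The arm moves only by the shell command python3 -m creep 'ROWS' [FORCE]. ROWS is JSON, a list that holds one entry, the list of rows, each a list of 7 numbers: the shift along the world's x, y, z in cm, then the turn, a rotation vector about the world's x, y, z in degrees, then the opening, from -1 (shut) to 1 (fully open), so that 0 is half open. In form: [[[tx, ty, tz, ax, ay, az, jaw], ...]]. A call has 1 to 5 rows; each row is the pose to reach, as a shift and turn from the pose commanded when the call began; what a row does not reach only later rows make up. A row lasts 1/10 s, in which the tool goes at most 50 mm and 8.59 degrees, less where a joint would pass 70% of its speed; a pose out of reach is approached as far as the arm can. A call with a gripper value outside its range is refused whole. The fingers move at their own pace and stop on an object; FORCE is the grip in N (left out, the last holds). Time passes only in rows, so rows that repeat a pose let the fingers close. It gives the time, the measured TCP pose, the force and the opening at its end, in the units of the state.
- arm.observe(): the state, without advancing time (a new reading comes with each control period).
- arm.get_image(name): name is "side" or "top" or "wrist"; returns the picture (420x560x3 uint8, red, green, blue); there is no depth.
- arm.camera_model(name): a dict with "vfov" (degrees; the focal length in pixels is half the picture's height over the tangent of half this angle, whatever the lens; pixels are square), "cx", "cy" (the principal point, pixels), "k1" (the pictures are not rectified: a ray, as slopes to the right and down, at radius r is drawn at 1 + k1 r^2 times it, then the intrinsics apply), "cam_to_world" (4x4, takes a point from camera to world coordinates); the wrist camera has in their place "T_tool_cam" (4x4, takes a point from camera to tool coordinates, whose origin is the TCP and whose axes are the flange's). Camera axes: x right, y down, z forward; pixel columns grow to the right and rows downward; lengths in m; the calibration is good to about 2 mm. A picture is of the moment at which its call begins: read the wrist's pose just before it. camera_model takes no time and is no camera call.
- arm.sign_off(): hands the job in, once; it reports no verdict.
The state is a dict: "clock": time; "joints": joint angles; "dq": joint speeds; "joint_efforts": joint torques, N m; "position": TCP position; "ee_rot": TCP orientation; "force": force on the tool from outside, world axes, zero at the start; "ft_torque": the same for the moment, N m; "width": opening from 0.0 (shut) to 1.0 (fully open).
Only numpy, scipy, OpenCV 4.12 (cv2) and the standard library are available. Lean on these libraries where they do the work, as an engineer would, in place of code of your own. Each camera call takes 0.05 s, during which the arm holds its last target.

## Working session

There is one attempt and no reset: what is moved stays moved. The work goes in short steps, Python scripts to look and compute and a shell command to move; the robot and the scene stay as the last step left them, time stands still between calls to the robot, and variables do not carry over. Pictures are saved under pics/ and viewed, and the job is handed in when it is done.

```bash
ls; mkdir -p pics
python3 - <<'E'
from cell import arm
import cv2,json
print(arm.observe())
for n in("side","top","wrist"):
    cv2.imwrite(f"pics/{n}0.png",arm.get_image(n)[:,:,::-1])
    print(n,arm.camera_model(n))
E
```

```text
pics
{'clock': 0.0, 'joints': array([ 1.20137659,  0.4351814 ,  0.02497474,  1.57408631, -0.01159123,
        1.13400099, -0.07508068]), 'dq': array([ 0.00129158,  0.00027899,  0.00139161,  0.00187571,  0.00060045,
       -0.00123645,  0.00132102]), 'joint_efforts': array([ 3.87509954e-04, -6.67846513e+01,  9.85275395e-01, -3.14450061e+01,
       -6.06116513e-02,  4.30081389e-02,  1.61400271e-04]), 'position': array([ 0.16460784, -0.60243638,  0.24297498]), 'ee_rot': array([-3.11220904e+00, -4.17603886e-01,  5.47245435e-04]), 'force': array([ 0.26880523, -0.27996465, -0.48965728]), 'ft_torque': array([-0.07542573, -0.01554198,  0.00437059]), 'width': 1.0023612797631916}
side {'vfov': 50.19172484113893, 'cx': 282.9161945171371, 'cy': 212.03400168651427, 'k1': 0.011924136944358033, 'cam_to_world': array([[-0.99000528, -0.08251292,  0.11437291,  0.42445647],
       [-0.14089585,  0.54326899, -0.8276516 ,  0.87710057],
       [ 0.0061567 , -0.83549412, -0.5494649 ,  0.76097607],
       [ 0.        ,  0.        ,  0.        ,  1.        ]])}
top {'vfov': 49.48977135465243, 'cx': 284.05366976599475, 'cy': 214.64103712729604, 'k1': 0.009840393745439607, 'cam_to_world': array([[-0.008479  , -0.98859443,  0.15036342,  0.3792603 ],
       [-0.99975333,  0.00529396, -0.02156987, -0.05331113],
       [ 0.02052784, -0.15050922, -0.98839546,  1.24437047],
       [ 0.        ,  0.        ,  0.        ,  1.        ]])}
wrist {'vfov': 68.49217754396288, 'cx': 276.2087180826564, 'cy': 208.18954982166466, 'k1': 2.5612861787773584e-05, 'T_tool_cam': array([[-7.72119775e-05, -9.69792668e-01, -2.43930675e-01,
         6.57033684e-02],
       [ 9.99999984e-01, -1.14328161e-04,  1.38000831e-04,
         8.03110788e-04],
       [-1.61720339e-04, -2.43930660e-01,  9.69792662e-01,
        -1.40838613e-01],
       [ 0.00000000e+00,  0.00000000e+00,  0.00000000e+00,
         1.00000000e+00]])}
```

View pics/side0.png

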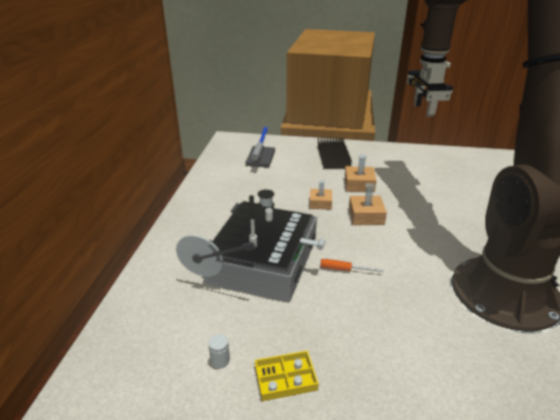

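View pics/top0.png

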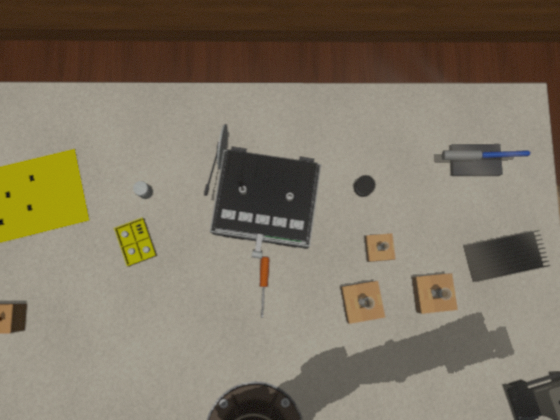

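View pics/wrist0.png

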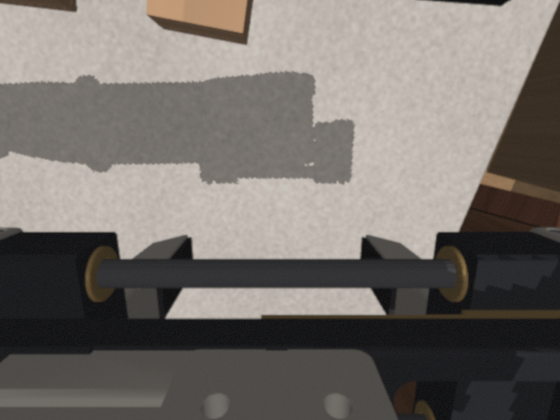

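```bash
cat > h.py <<'E'
import numpy as np,cv2
from cell import arm
from scipy.spatial.transform import Rotation as R
from scipy.optimize import least_squares
def cam(name,st=None):
    m=arm.camera_model(name)
    f=210/np.tan(np.radians(m['vfov'])/2)
    if name=='wrist':
        T=np.eye(4);T[:3,:3]=R.from_rotvec(st['ee_rot']).as_matrix();T[:3,3]=st['position']
        T=T@m['T_tool_cam']
    else:T=m['cam_to_world']
    return dict(f=f,cx=m['cx'],cy=m['cy'],k=m['k1'],T=T)
def proj(c,P):
    P=np.atleast_2d(P);q=(P-c['T'][:3,3])@c['T'][:3,:3]
    s=q[:,:2]/q[:,2:];s=s*(1+c['k']*(s**2).sum(1,keepdims=True))
    return s*c['f']+[c['cx'],c['cy']]
def ray(c,uv):
    d=(np.array(uv,float)-[c['cx'],c['cy']])/c['f'];s=d.copy()
    for _ in range(10): s=d/(1+c['k']*(s@s))
    v=c['T'][:3,:3]@np.array([s[0],s[1],1]);return c['T'][:3,3],v/np.linalg.norm(v)
def atz(c,uv,z):
    o,v=ray(c,uv);return o+v*(z-o[2])/v[2]
def tri(obs):
    A=np.zeros((3,3));b=np.zeros(3);L=[]
    for c,uv in obs:
        o,v=ray(c,uv);M=np.eye(3)-np.outer(v,v);A+=M;b+=M@o;L.append((o,M))
    p=np.linalg.solve(A,b);return p,[np.linalg.norm(M@(p-o))*1000 for o,M in L]
def crop(img,u0,v0,u1,v1,s,name):
    cv2.imwrite(f'pics/{name}.png',cv2.resize(img[v0:v1,u0:u1],None,fx=s,fy=s,interpolation=cv2.INTER_CUBIC))
E
python3 - <<'E'
import cv2
from h import crop
t=cv2.imread('pics/top0.png');s=cv2.imread('pics/side0.png')
crop(t,190,110,350,290,4*.83,'t_ch')
crop(t,330,220,470,330,5,'t_bl')
crop(s,170,170,340,310,4.2,'s_ch')
crop(s,290,140,400,240,5.5,'s_bl')
E
```

```text
(no output)
```

View pics/t_ch.png

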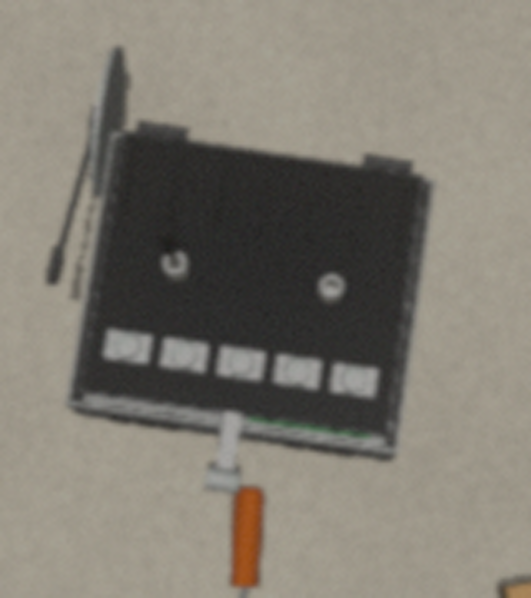

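View pics/t_bl.png

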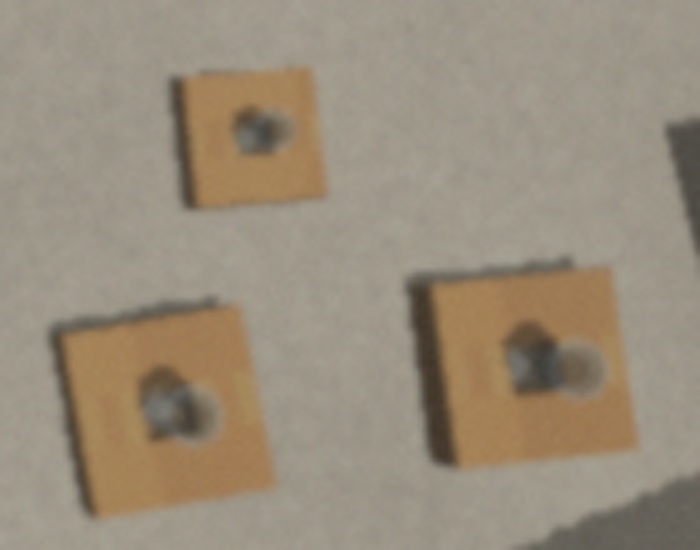

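View pics/s_ch.png

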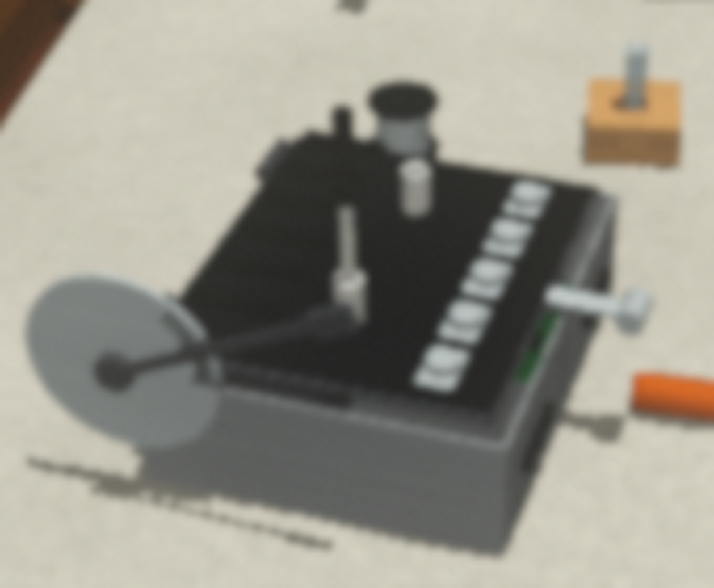

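View pics/s_bl.png

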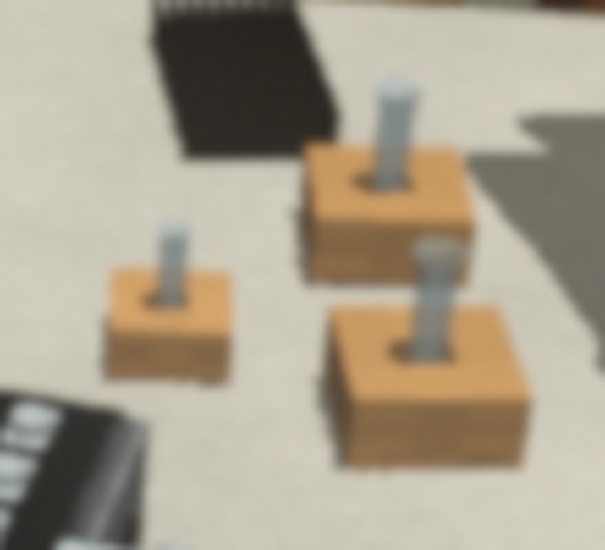

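Run:
```python
from h import *
T=cam('top');S=cam('side')
def t(x,y):return (190+x/3.32,110+y/3.32)
def s(x,y):return (170+x/4.2,170+y/4.2)
for n,a,b,z in[('slv+',t(175,265),s(350,275),.12),('slv-',t(331,288),s(415,168),.12),('grip',t(225,477),s(632,308),.088),
  ('mouth',(387,245.6),(321.5,181.5),.08),('sticktop',t(170,240),s(343,106),.232),('ptip',t(55,275),s(342,322),None)]:
    p,e=tri([(T,a),(S,b)]);print(n,p.round(4),np.round(e,1), atz(T,a,z).round(4) if z else '',atz(S,b,z).round(4) if z else '')
```

```text
slv+ [0.6136 0.0254 0.1211] [0.1 0.1] [0.6139 0.0255 0.12  ] [0.6138 0.024  0.12  ]
slv- [ 0.5957 -0.0924  0.12  ] [0. 0.] [ 0.5957 -0.0924  0.12  ] [ 0.5958 -0.0924  0.12  ]
grip [ 0.4543 -0.0111  0.0881] [1.3 1.3] [ 0.4556 -0.0112  0.088 ] [ 0.4529 -0.0112  0.088 ]
mouth [ 0.4739 -0.3436  0.076 ] [1. 1.] [ 0.4745 -0.3426  0.08  ] [ 0.4726 -0.3363  0.08  ]
sticktop [0.6116 0.0215 0.231 ] [3.3 3.3] [0.608  0.0212 0.232 ] [0.6146 0.0221 0.232 ]
ptip [0.5998 0.1107 0.154 ] [0. 0.]
```

```bash
for i in 1; do python3 -m creep '[[[13.2,20.8,2.7,0,0,-8,1],[13.2,20.8,2.7,0,0,-8,1],[13.2,20.8,2.7,0,0,-8,1],[13.2,20.8,2.7,0,0,-8,1],[13.2,20.8,2.7,0,0,-8,1]]]' 20; done
```

```text
clock: 0.65
position: [0.2975, -0.3928, 0.2709]
ee_rot: [-3.135, -0.2, 0.0]
force: [1.0, -0.4, 0.2]
width: 0.998
```

Run:
```python
from h import *
T=cam('top');S=cam('side')
# big block mouths: top crop (583,370),(195,415) /5+(330,220); side crop (398,90),(440,245)/5.5+(290,140)
for a,b in [((583,370),(398,90)),((195,415),(440,245))]:
    print(tri([(T,(330+a[0]/5,220+a[1]/5)),(S,(290+b[0]/5.5,140+b[1]/5.5))]))
```

```text
(array([ 0.35058546, -0.47930729,  0.10535951]), [np.float64(0.8833884364514197), np.float64(0.8833884364513672)])
(array([ 0.33037245, -0.28445654,  0.11099422]), [np.float64(1.0445545489530599), np.float64(1.0445545489531016)])
```

```bash
python3 -m creep '[[[13.2,20.8,2.7,0,0,-8,1],[13.2,20.8,2.7,0,0,-8,1],[13.2,20.8,2.7,0,0,-8,1],[13.2,20.8,2.7,0,0,-8,1],[13.2,20.8,2.7,0,0,-8,1]]]'
python3 -m creep '[[[10,20.8,2.7,0,0,-8,1],[10,20.8,2.7,0,0,-8,1],[10,20.8,2.7,0,0,-8,1],[10,20.8,2.7,0,0,-8,1],[10,20.8,2.7,0,0,-8,1]]]'
python3 - <<'E'
from h import *
import pickle
st=arm.observe();im=arm.get_image('wrist')[:,:,::-1]
cv2.imwrite('pics/w1.png',im);pickle.dump(st,open('w1.pkl','wb'));print(st['position'],st['ee_rot'],st['joints'])
E
```

```text
clock: 1.15
position: [0.428, -0.187, 0.2978]
ee_rot: [3.141, -0.02, 0.0]
force: [0.3, -0.1, -0.2]
width: 1.001
clock: 1.65
position: [0.5281, 0.0224, 0.3248]
ee_rot: [-3.132, 0.235, -0.0]
force: [1.1, -1.0, 0.7]
width: 1.002
[0.5281331  0.0224122  0.32478967] [-3.13190930e+00  2.35464038e-01 -4.44483477e-04] [ 0.14168338  0.24580988 -0.35662753  1.65810898  0.08877305  1.25324412
 -1.95369456]
```

View pics/w1.png

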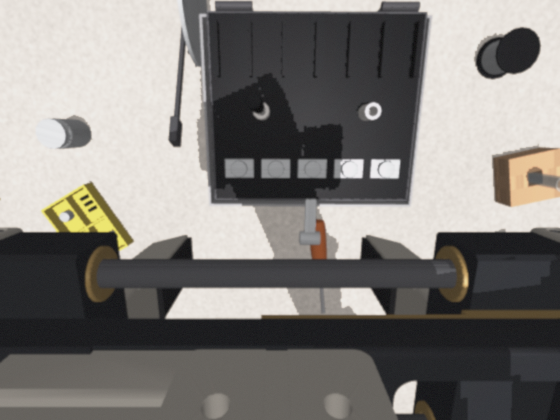

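Run:
```python
from h import *
im=cv2.imread('pics/w1.png');im=cv2.convertScaleAbs(im,alpha=1.6,beta=20)
crop(im,220,70,400,150,4.4,'w1s');crop(im,150,0,250,160,3.7,'w1p')
```

```text
(no output)
```

View pics/w1s.png

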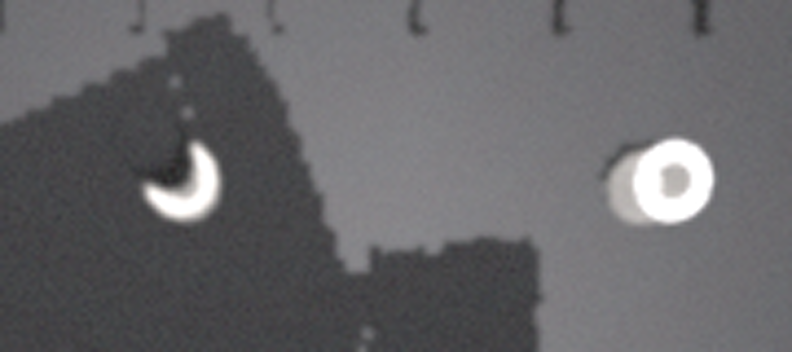

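View pics/w1p.png

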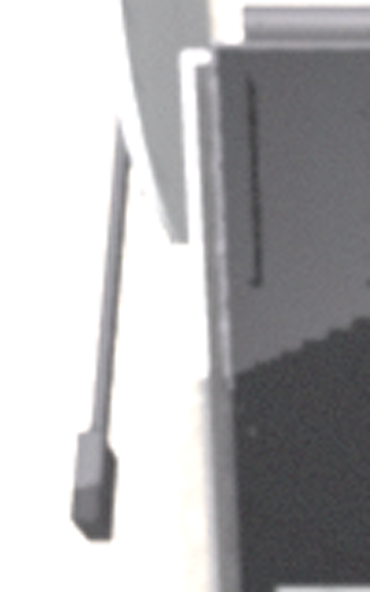

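Run:
```python
from h import *
import pickle
st=pickle.load(open('w1.pkl','rb'))
W=cam('wrist',st);T=cam('top');S=cam('side')
def t(x,y):return (190+x/3.32,110+y/3.32)
def s(x,y):return (170+x/4.2,170+y/4.2)
p1,e1=tri([(T,t(175,265)),(S,s(350,275)),(W,(261.6,110.9))]);p2,e2=tri([(T,t(331,288)),(S,s(415,168)),(W,(373.,110.9))])
print(p1,e1,p2,e2,np.linalg.norm(p1-p2), 'W:',atz(W,(261.6,110.9),.12),atz(W,(373.,110.9),.12))
d=p1-p2;yaw=np.arctan2(-d[0],d[1]);m=(p1+p2)/2
u=np.array([np.cos(yaw),np.sin(yaw)]);v=np.array([-u[1],u[0]])
o=m[:2]-.005*u;print('yaw',yaw,'chassis',o)
pickle.dump((o,yaw),open('ch.pkl','wb'))
def C(x,y,z):return np.r_[o+x*u+y*v,z]
print('grip pred',C(-.15,0,.088),'W grip z.088',atz(W,(311,239),.092),'hinge',C(.115,0,.088), 'slv',C(.005,.06,.12))
print('hinge px',proj(S,C(.115,.142,.088)),'=seen',s(115,370))
for th in(.35,.4,.45,.5,.55):
  P=C(.115-.161*np.cos(th),.142,.088+.161*np.sin(th))
  print(th,proj(W,P)[0].round(1),proj(S,P)[0].round(1),proj(T,P)[0].round(1))
print('seen',(174,145),s(358,325),t(52,280))
print('sticktop preds W',proj(W,C(.005,.06,.232)),'T',proj(T,C(.005,.06,.232)),'S',proj(S,C(.005,.06,.232)),'seen T',t(170,240),'S',s(343,106))
```

```text
[0.61448096 0.02490926 0.12051679] [np.float64(0.8507864509412884), np.float64(0.817721151654016), np.float64(1.473162815088482)] [ 0.59660907 -0.09301181  0.11951583] [np.float64(0.9788479480648904), np.float64(0.7284720923612151), np.float64(1.5615757648928577)] 0.11927189628500653 W: [0.61593903 0.02454307 0.12      ] [ 0.59809721 -0.09334308  0.12      ]
yaw -0.15041342427927196 chassis [ 0.60060147 -0.03330204]
grip pred [ 0.45229509 -0.010825    0.088     ] W grip z.088 [ 0.45357686 -0.01175922  0.092     ] hinge [ 0.71430303 -0.05053443  0.088     ] slv [0.61453583 0.02527128 0.12      ]
hinge px [[197.49473508 258.26517198]] =seen (197.38095238095238, 258.0952380952381)
0.35 [181.  152.8] [257.5 251.6] [206.4 199.2]
0.4 [178.6 150.4] [256.2 248.7] [206.1 197.4]
0.45 [176.  147.4] [254.7 245.8] [205.9 195.5]
0.5 [173.3 143.9] [253.  242.9] [205.7 193.5]
0.55 [170.6 139.8] [251.2 240. ] [205.6 191.3]
seen (174, 145) (255.23809523809524, 247.38095238095238) (205.66265060240963, 194.33734939759034)
sticktop preds W [[253.64122101 103.3936286 ]] T [[239.40462414 179.47993077]] S [[251.43943215 195.94677322]] seen T (241.20481927710844, 182.28915662650604) S (251.66666666666666, 195.23809523809524)
```

```bash
python3 -m creep '[[[4.3,0.2,0,0,0,0,1],[8.7,0.3,0,0,0,0,1],[8.7,0.3,-4,0,0,0,0.2],[8.7,0.3,-7.5,0,0,0,0.2],[8.7,0.3,-8.5,0,0,0,0.2]]]'
python3 - <<'E'
from h import *
st=arm.observe();print(st['position'],st['width'])
cv2.imwrite('pics/w2.png',arm.get_image('wrist')[:,:,::-1])
s=arm.get_image('side')[:,:,::-1];crop(cv2.convertScaleAbs(s,alpha=1.4),180,120,330,270,4,'s2')
E
```

```text
clock: 2.2
position: [0.6124, 0.0213, 0.2352]
ee_rot: [3.131, -0.239, -0.011]
force: [-0.4, 0.1, -0.6]
width: 0.788
[0.61235434 0.02134317 0.23519234] 0.7881041857423025
```

View pics/w2.png

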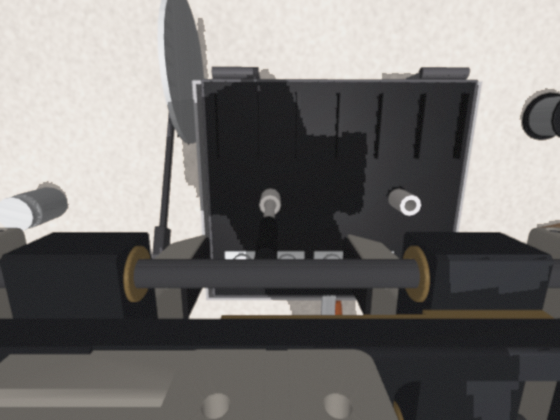

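View pics/s2.png

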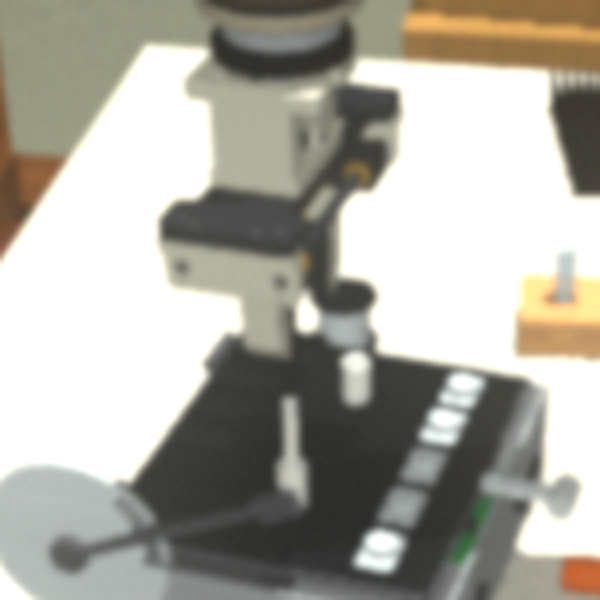

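```bash
python3 -m creep '[[[0,0,-2,0,0,0,0.2],[0,0,-3.8,0,0,0,0.2],[0,0,-3.9,0,0,0,0.2],[0,0,-3.9,0,0,0,0.2]]]'
python3 - <<'E'
from h import *
st=arm.observe();print(st['position'],st['width'])
cv2.imwrite('pics/w3.png',arm.get_image('wrist')[:,:,::-1])
E
```

```text
clock: 2.7
position: [0.6151, 0.0221, 0.2023]
ee_rot: [-3.132, 0.239, -0.003]
force: [1.1, 0.3, 0.6]
width: 0.597
[0.61514366 0.02210095 0.20226903] 0.5967372086446541
```

View pics/w3.png

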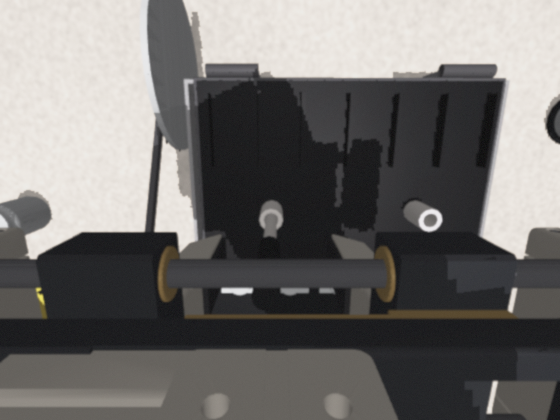

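```bash
python3 -m creep '[[[0,0.3,0,0,0,0,0.2],[0,0.3,0,0,0,0,-0.5],[0,0.3,0,0,0,0,-1],[0,0.3,0,0,0,0,-1],[0,0.3,0,0,0,0,-1]]]' 20
python3 -m creep '[[[0,0,0,0,0,0,-1],[0,0,0,0,0,0,-1],[0,0,0,0,0,0,-1],[0,0,0,0,0,0,-1],[0,0,0,0,0,0,-1]]]'
```

```text
clock: 3.25
position: [0.6145, 0.025, 0.2005]
ee_rot: [3.132, -0.239, -0.0]
force: [-0.6, -0.2, -0.5]
width: 0.301
clock: 3.75
position: [0.6145, 0.0253, 0.2005]
ee_rot: [-3.132, 0.238, -0.0]
force: [1.3, 1.8, -0.7]
width: 0.127
```

```bash
python3 -m creep '[[[0,0,2,0,0,0,-1],[0,0,4.5,0,0,0,-1],[0,0,8,0,0,0,-1],[0,0,10,0,0,0,-1],[0,0,10,0,0,0,-1]]]'
python3 - <<'E'
from h import *
st=arm.observe();print(st['position'],st['width'])
cv2.imwrite('pics/w4.png',arm.get_image('wrist')[:,:,::-1])
s=arm.get_image('side')[:,:,::-1];cv2.imwrite('pics/s4r.png',s);crop(cv2.convertScaleAbs(s,alpha=1.4),180,120,330,270,4,'s4')
E
```

```text
clock: 4.25
position: [0.616, 0.0252, 0.3039]
ee_rot: [-3.132, 0.239, -0.009]
force: [-0.0, 0.3, 0.3]
width: 0.126
[0.61595344 0.02523965 0.30394006] 0.12638362378121082
```

View pics/w4.png

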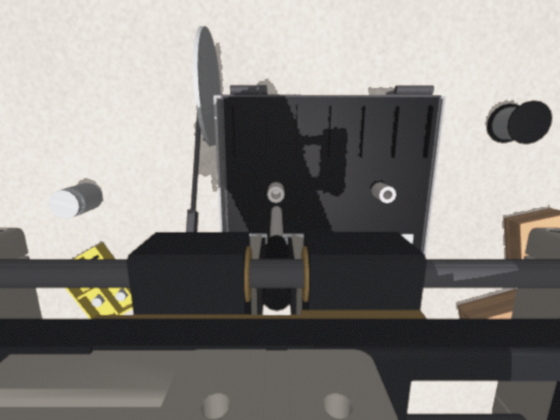

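View pics/s4.png

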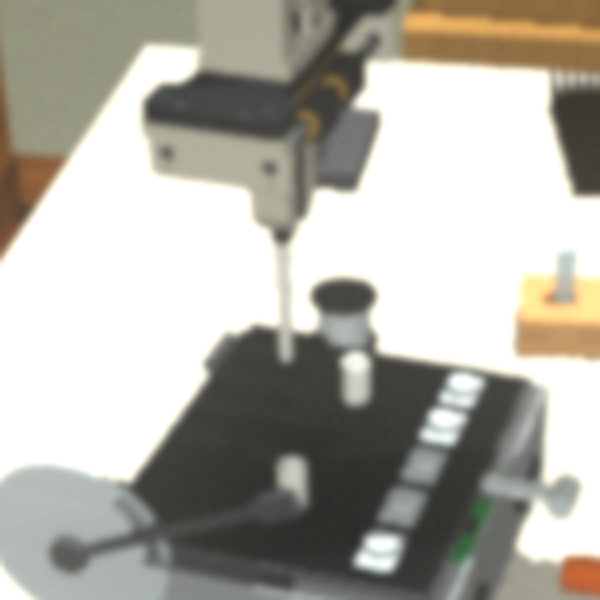

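Run:
```python
from h import *
import pickle
st=arm.observe();W=cam('wrist',st);S=cam('side');T=cam('top')
p=st['position'];Rm=R.from_rotvec(st['ee_rot']).as_matrix()
for k in(.048,.08,.108):
  q=p+Rm@np.array([0,0,k]);print(k,q,proj(W,q),proj(S,q))
# tube mouth wrist from w1
st1=pickle.load(open('w1.pkl','rb'))
im=cv2.imread('pics/w4.png');crop(cv2.convertScaleAbs(im,alpha=1.5,beta=20),230,170,330,330,4,'w4c')
im=cv2.imread('pics/s4r.png');crop(im,230,160,270,220,10,'s4c')
```

```text
0.048 [0.6144468  0.0248639  0.25235106] [[275.34646304 235.97165923]] [[251.22001048 188.10259251]]
0.08 [0.61445467 0.02485321 0.22035106] [[275.46018447 221.77223804]] [[251.67632296 200.21757246]]
0.108 [0.61446155 0.02484386 0.19235107] [[275.53719763 212.15625844]] [[252.06248654 210.48126733]]
```

View pics/w4c.png

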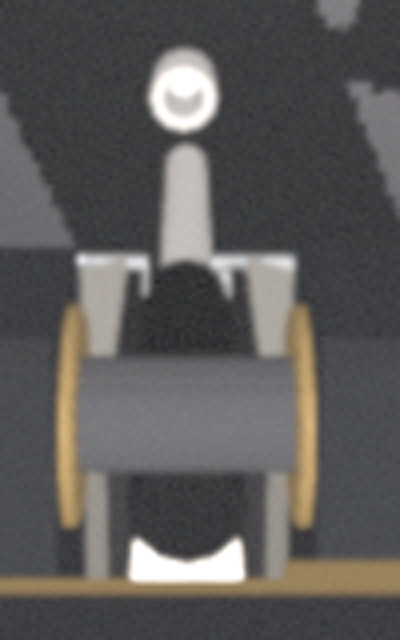

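View pics/s4c.png

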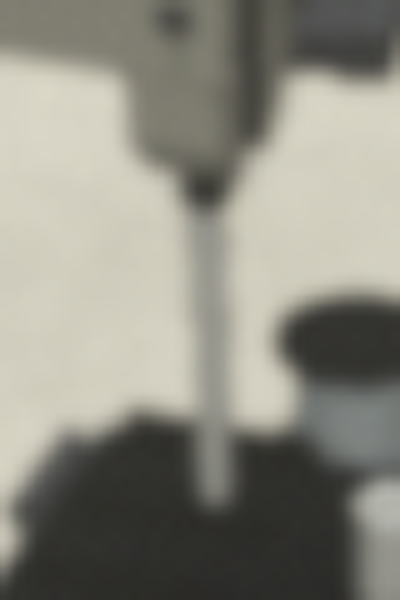

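```bash
python3 -m creep '[[[-1,-2.5,0,0,0,0,-1],[-2.4,-6.2,0,0,0,0,-1],[-3.8,-9.9,0,0,0,0,-1],[-5.2,-13.6,0,0,0,0,-1],[-6.6,-17.3,0,0,0,0,-1]]]'
python3 -m creep '[[[-1.4,-3.7,0,0,0,0,-1],[-2.8,-7.4,0,0,0,0,-1],[-4.2,-11.1,0,0,0,0,-1],[-5.6,-14.8,0,0,0,0,-1],[-7,-18.5,0,0,0,0,-1]]]'
python3 -m creep '[[[-0.3,-1,0,0,0,0,-1],[-0.3,-1,0,0,0,0,-1],[-0.3,-1,0,0,0,0,-1]]]'
python3 - <<'E'
from h import *
import pickle
st=arm.observe();print(st['position'],st['width'],st['joints'])
pickle.dump(st,open('w5.pkl','wb'))
im=arm.get_image('wrist')[:,:,::-1];cv2.imwrite('pics/w5.png',im)
t=arm.get_image('top')[:,:,::-1];cv2.imwrite('pics/t5r.png',t)
s=arm.get_image('side')[:,:,::-1];cv2.imwrite('pics/s5r.png',s);crop(s,280,110,380,230,5,'s5')
crop(cv2.convertScaleAbs(im,alpha=1.3,beta=10),200,140,360,320,3.3,'w5c')
E
```

```text
clock: 4.85
position: [0.5469, -0.1494, 0.2989]
ee_rot: [-3.132, 0.239, 0.004]
force: [-0.2, 0.3, -0.4]
width: 0.124
clock: 5.35
position: [0.4769, -0.3341, 0.2989]
ee_rot: [-3.132, 0.239, 0.004]
force: [0.9, 0.0, -0.8]
width: 0.124
clock: 5.65
position: [0.4758, -0.3415, 0.2995]
ee_rot: [-3.131, 0.237, 0.002]
force: [0.4, 0.6, -0.4]
width: 0.124
[ 0.47575601 -0.34148154  0.29954196] 0.12419136782196954 [ 0.67919223  0.34440661 -0.20225953  1.57432284  0.07090549  1.23177864
 -1.2572197 ]
```

View pics/w5c.png

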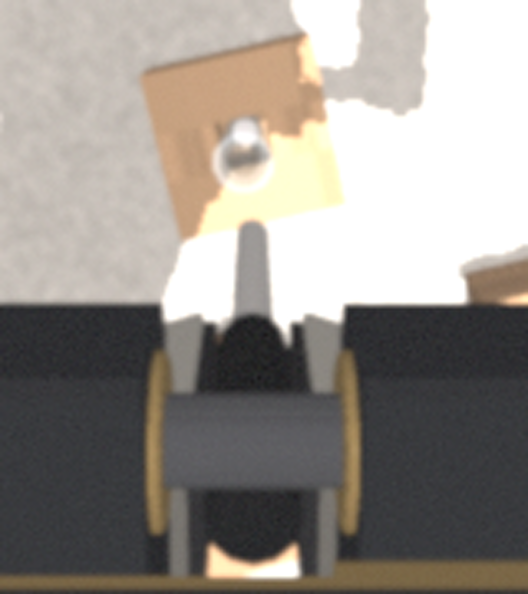

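View pics/s5.png

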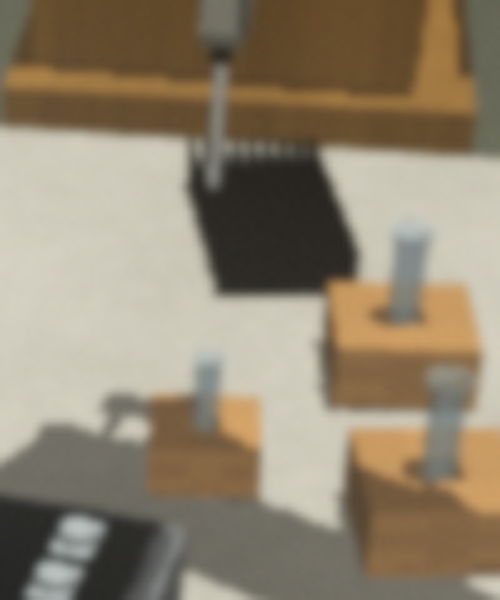

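Run:
```python
from h import *
import pickle
st=pickle.load(open('w5.pkl','rb'));W=cam('wrist',st);S=cam('side');T=cam('top')
print('mouth W',atz(W,(273.6,189.4),.08))
print('all',tri([(W,(273.6,189.4)),(T,(387,245.6)),(S,(321.5,181.5))]))
p=st['position'];Rm=R.from_rotvec(st['ee_rot']).as_matrix()
q=p+Rm@[0,0,.108];print('tip pred',q,proj(W,q),proj(S,q))
print('tip meas W at that z',atz(W,(276.4,209.5),q[2]), 'S',(280+214/5,110+188/5))
print('tri tip',tri([(W,(276.4,209.5)),(S,(280+214/5,110+187/5))]))
im=cv2.imread('pics/w5.png');crop(im,250,165,300,220,10,'w5d')
```

```text
mouth W [ 0.47429177 -0.33837049  0.08      ]
all (array([ 0.47379875, -0.340384  ,  0.07860795]), [np.float64(2.079980195121069), np.float64(2.6232936699957228), np.float64(1.280959821520019)])
tip pred [ 0.47565213 -0.34130226  0.19154216] [[275.53490298 212.15409064]] [[322.62031238 147.689139  ]]
tip meas W at that z [ 0.47780445 -0.34236031  0.19154216] S (322.8, 147.6)
tri tip (array([ 0.47647874, -0.34254353,  0.19153217]), [np.float64(1.297265717311079), np.float64(1.297265717311067)])
```

View pics/w5d.png

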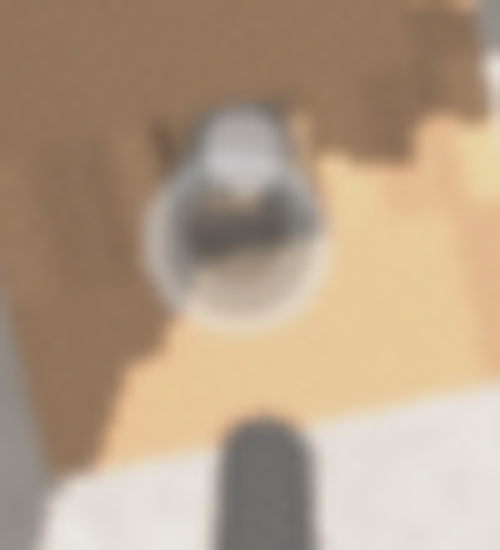

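```bash
python3 -m creep '[[[-0.2,0.4,-3,0,0,0,-1],[-0.2,0.4,-6,0,0,0,-1],[-0.2,0.4,-9,0,0,0,-1],[-0.2,0.4,-9,0,0,0,-1],[-0.2,0.4,-9,0,0,0,-1]]]'
python3 - <<'E'
from h import *
import pickle
st=arm.observe();print(st['position'],st['width'],st['ee_rot'])
pickle.dump(st,open('w6.pkl','wb'))
im=arm.get_image('wrist')[:,:,::-1];cv2.imwrite('pics/w6.png',im)
s=arm.get_image('side')[:,:,::-1];cv2.imwrite('pics/s6r.png',s);crop(s,295,140,355,220,7,'s6')
crop(cv2.convertScaleAbs(im,alpha=1.3,beta=10),240,170,320,240,8,'w6c')
W=cam('wrist',st);S=cam('side');q=st['position']+R.from_rotvec(st['ee_rot']).as_matrix()@[0,0,.108];print(q,proj(W,q),proj(S,q))
E
```

```text
clock: 6.3
position: [0.474, -0.3381, 0.211]
ee_rot: [-3.132, 0.237, 0.0]
force: [0.1, 0.4, 1.5]
width: 0.129
[ 0.47398791 -0.3380945   0.21102135] 0.12908432716681417 [-3.13220713e+00  2.36656529e-01  4.44824520e-04]
[ 0.47396114 -0.33804289  0.10302136] [[275.53713529 212.15588473]] [[321.50966964 174.62651259]]
```

View pics/w6c.png

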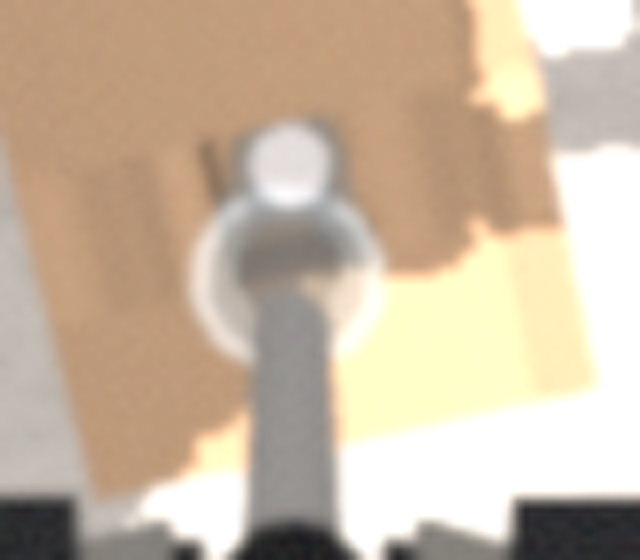

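View pics/s6.png

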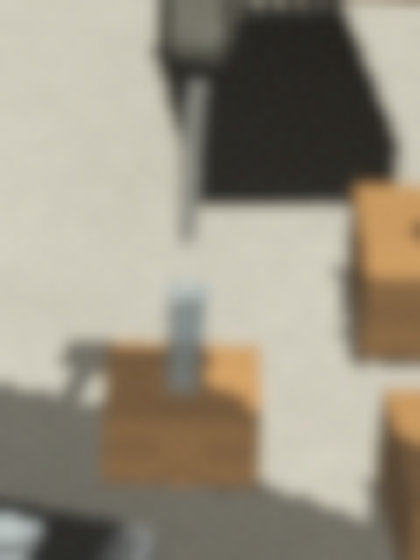

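Run:
```python
from h import *
import pickle
st=pickle.load(open('w6.pkl','rb'));W=cam('wrist',st);S=cam('side')
Rm=R.from_rotvec(st['ee_rot']).as_matrix()
print(atz(W,(275.75,204.6),.08),[proj(W,st['position']+Rm@[0,0,k]) for k in(.048,.08,.108,.131)])
print('S rim',(295+186/7,140+290/7),proj(S,[st['position'][0],st['position'][1],.08]))
```

```text
[ 0.47489968 -0.33832329  0.08      ] [array([[275.34641971, 235.97141334]]), array([[275.4601299 , 221.77190357]]), array([[275.53713529, 212.15588473]]), array([[275.58920511, 205.6536842 ]])]
S rim (321.57142857142856, 181.42857142857144) [[321.10288119 181.18569862]]
```

```bash
python3 -m creep '[[[0,0,-1,0,0,0,-1],[0,0,-2,0,0,0,-1],[0,0,-3,0,0,0,-1],[0,0,-3.5,0,0,0,-1],[0,0,-3.5,0,0,0,-1]]]'
python3 - <<'E'
from h import *
im=arm.get_image('wrist')[:,:,::-1]
s=arm.get_image('side')[:,:,::-1];a=cv2.resize(s[140:220,295:355],None,fx=6,fy=6);b=cv2.resize(im[170:310,230:330],None,fx=3.43,fy=3.43)[:480]
cv2.imwrite('pics/c7.png',np.hstack([a,b]))
E
```

```text
clock: 6.9
position: [0.4729, -0.3386, 0.1743]
ee_rot: [-3.132, 0.239, 0.003]
force: [0.3, 0.2, 0.2]
width: 0.123
```

View pics/c7.png

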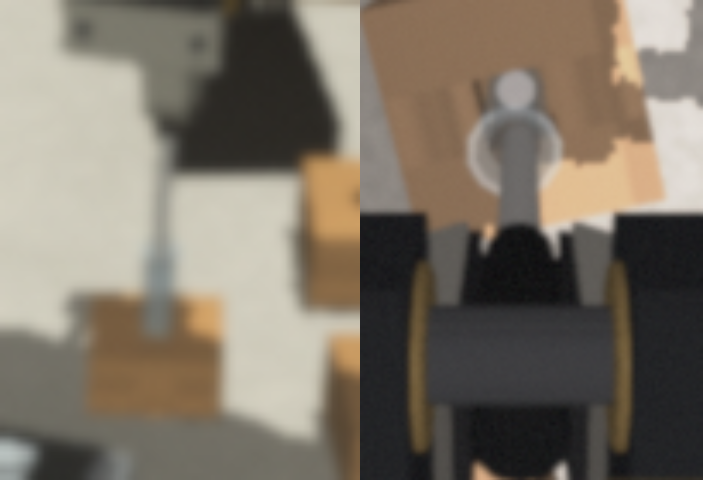

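```bash
python3 -m creep '[[[0,0,-1,0,0,0,-1],[0,0,-2,0,0,0,-1],[0,0,-3,0,0,0,-1],[0,0,-4,0,0,0,-1],[0,0,-4.5,0,0,0,-1]]]'
python3 -m creep '[[[0,0,-0.5,0,0,0,-1],[0,0,-0.8,0,0,0,-1],[0,0,-0.8,0,0,0,-1]]]'
```

```text
clock: 7.5
position: [0.4731, -0.3387, 0.129]
ee_rot: [-3.132, 0.239, 0.002]
force: [0.9, 1.2, -0.8]
width: 0.124
clock: 7.8
position: [0.4734, -0.3388, 0.1222]
ee_rot: [-3.132, 0.239, 0.0]
force: [-1.2, 0.3, 0.4]
width: 0.126
```

```bash
python3 -m creep '[[[0,0,-0.2,0,0,0,-1],[0,0,-0.3,0,0,0,-1],[0,0,-0.3,0,0,0,-1]]]'
python3 -m creep '[[[0,0,-0.2,0,0,0,-1],[0,0,-0.2,0,0,0,-1]]]'
python3 -m creep '[[[0,0,-0.2,0,0,0,-1],[0,0,-0.2,0,0,0,-1]]]'
```

```text
clock: 8.1
position: [0.4735, -0.3389, 0.1195]
ee_rot: [3.132, -0.239, 0.0]
force: [-0.9, 0.7, -0.8]
width: 0.13
clock: 8.3
position: [0.4736, -0.3389, 0.1177]
ee_rot: [3.132, -0.239, 0.001]
force: [-1.4, 0.5, 2.7]
width: 0.125
clock: 8.5
position: [0.4742, -0.339, 0.1169]
ee_rot: [3.132, -0.239, 0.003]
force: [-3.4, 2.3, 13.1]
width: 0.13
```

```bash
python3 -m creep '[[[0,0,0.1,0,0,0,-0.6],[0,0,0.1,0,0,0,-0.3],[0,0,0.1,0,0,0,-0.3],[0,0,0.1,0,0,0,-0.3]]]'
python3 -m creep '[[[0,0,1,0,0,0,-0.3],[0,0,3,0,0,0,-0.3],[0,0,6,0,0,0,-0.3],[0,0,9,0,0,0,-0.3],[0,0,12,0,0,0,0]]]'
python3 - <<'E'
from h import *
im=arm.get_image('wrist')[:,:,::-1]
s=arm.get_image('side')[:,:,::-1];a=cv2.resize(s[140:220,295:355],None,fx=6,fy=6);b=cv2.resize(im[130:270,230:330],None,fx=3.43,fy=3.43)[:480]
cv2.imwrite('pics/c8.png',np.hstack([a,b]))
E
```

```text
clock: 8.9
position: [0.4734, -0.3389, 0.1163]
ee_rot: [-3.132, 0.239, 0.0]
force: [0.0, -1.3, -0.2]
width: 0.345
clock: 9.4
position: [0.4734, -0.3388, 0.2384]
ee_rot: [3.132, -0.239, 0.001]
force: [0.3, -0.7, -0.4]
width: 0.398
```

View pics/c8.png

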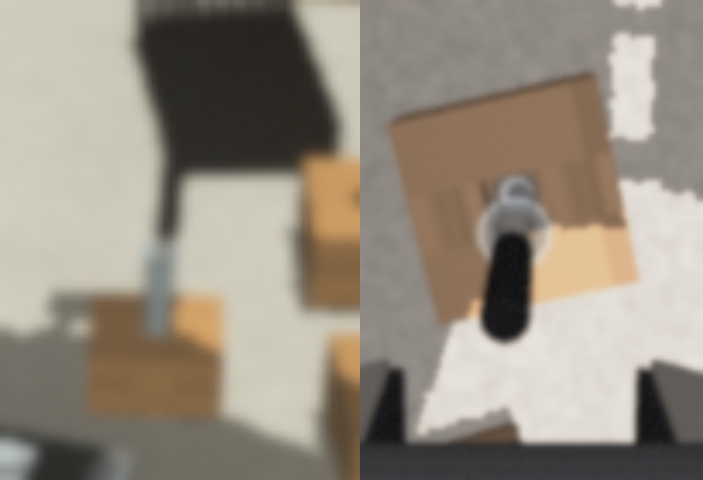

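```bash
python3 -m creep '[[[-0.2,4.6,1.5,0,0,0,0.2],[-0.4,9.2,3,0,0,0,0.2],[-0.6,13.8,5,0,0,0,0.2],[-0.8,18.4,6,0,0,0,0.2],[-1.1,23,6,0,0,0,0.2]]]'
python3 -m creep '[[[-0.2,4.6,0,0,0,0,0.2],[-0.4,9.2,0,0,0,0,0.2],[-0.6,13.8,0,0,0,0,0.2],[-0.8,18.4,0,0,0,0,0.2],[-1.2,22.9,0,0,0,0,0.2]]]'
python3 -m creep '[[[0,0,0,0,0,0,0.2],[0,0,0,0,0,0,0.2]]]'
python3 - <<'E'
from h import *
import pickle
st=arm.observe();im=arm.get_image('wrist')[:,:,::-1];cv2.imwrite('pics/w9.png',im);pickle.dump(st,open('w9.pkl','wb'))
print(st['position'],st['dq'].round(3))
E
python3 -m creep '[[[4,0,-2,0,0,0,0.2],[8,0,-5,0,0,0,0.2],[12,0,-8,0,0,0,0.2],[13,0,-8,0,0,0,0.2],[13,0,-8,0,0,0,0.2]]]'
python3 -m creep '[[[0,0,0,0,0,0,0.2],[0,0,0,0,0,0,0.2]]]'
python3 - <<'E'
from h import *
import pickle
st=arm.observe();im=arm.get_image('wrist')[:,:,::-1];cv2.imwrite('pics/w10.png',im);pickle.dump(st,open('w10.pkl','wb'))
print(st['position'],st['dq'].round(3))
E
```

```text
clock: 10.0
position: [0.4629, -0.1071, 0.2982]
ee_rot: [3.132, -0.239, 0.005]
force: [0.8, 0.2, -0.3]
width: 0.601
clock: 10.5
position: [0.45, 0.1219, 0.2967]
ee_rot: [3.132, -0.239, 0.001]
force: [-0.0, 0.2, -0.6]
width: 0.596
clock: 10.7
position: [0.4501, 0.1209, 0.2964]
ee_rot: [3.133, -0.234, -0.0]
force: [0.1, -1.5, 0.0]
width: 0.602
[0.45010146 0.12094226 0.2964376 ] [ 0.034 -0.002  0.038  0.006  0.006  0.003  0.008]
clock: 11.25
position: [0.5814, 0.118, 0.2151]
ee_rot: [3.131, -0.244, -0.004]
force: [-0.1, 0.3, 0.5]
width: 0.601
clock: 11.45
position: [0.5799, 0.12, 0.218]
ee_rot: [-3.132, 0.239, -0.003]
force: [0.2, 0.2, -1.5]
width: 0.594
[0.57990695 0.12003597 0.21798502] [-0.003 -0.004  0.    -0.002  0.004 -0.004 -0.002]
```

View pics/w9.png

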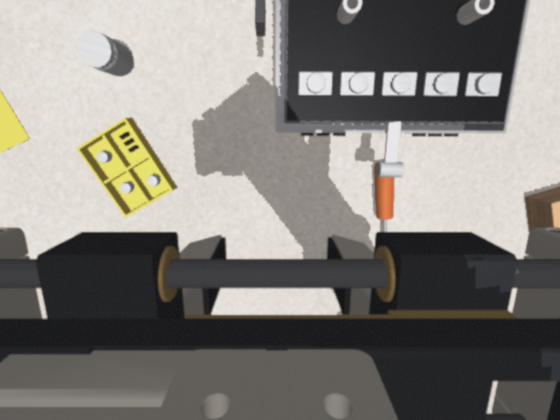

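View pics/w10.png

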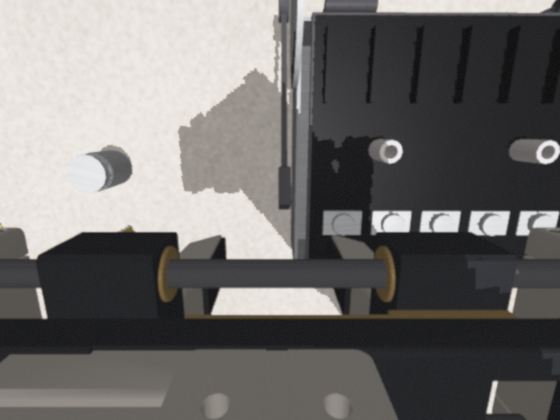

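Run:
```python
from h import *
a=cv2.imread('pics/w9.png')[0:60,240:280];b=cv2.imread('pics/w10.png')[160:220,265:305]
cv2.imwrite('pics/c10.png',cv2.convertScaleAbs(np.hstack([cv2.resize(x,None,fx=9.5,fy=9.5,interpolation=cv2.INTER_CUBIC) for x in(a,b)]),alpha=1.4,beta=15))
```

```text
(no output)
```

View pics/c10.png

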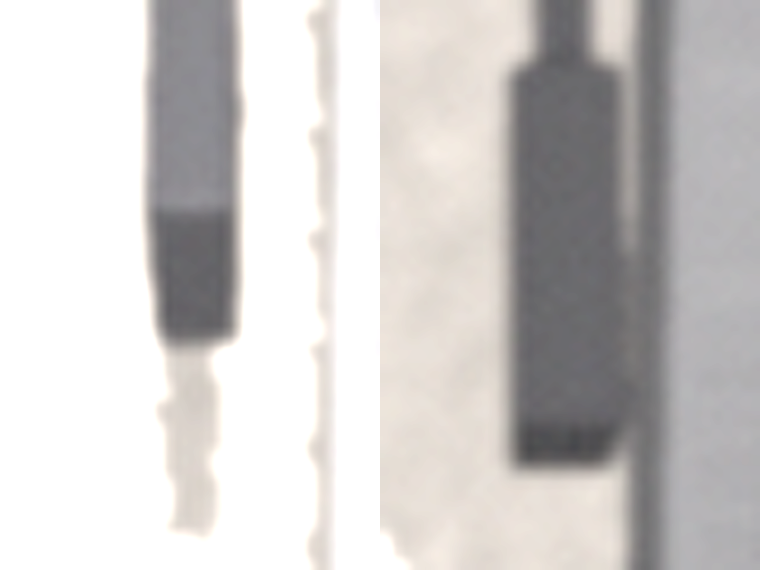

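Run:
```python
from h import *
import pickle
o,yaw=pickle.load(open('ch.pkl','rb'));u=np.array([np.cos(yaw),np.sin(yaw)]);v=np.array([-u[1],u[0]])
W1=cam('wrist',pickle.load(open('w9.pkl','rb')));W2=cam('wrist',pickle.load(open('w10.pkl','rb')));S=cam('side')
def loc(p):return np.array([(p[:2]-o)@u,(p[:2]-o)@v,p[2]])
for n,r1,r2 in(('top',210,422),('mid',275,443),('bot',340,465)):
    p,e=tri([(W1,(260.3,r1/9.5)),(W2,(284.5,160+r2/9.5))]);l=loc(p)
    print(n,l.round(4),np.round(e,1),'ang',np.arctan2(l[2]-.088,.115-l[0]),'len',np.hypot(l[2]-.088,.115-l[0]))
# also check known: sleeves -> bias
print('sleeve+ W10',loc(atz(W2,(389,150),.12)),'sleeve- ',loc(atz(W2,(546,152),.12)),'W9',loc(atz(W1,(349,7),.12)))
for th in(.4,.44,.46,.48,.5,.54):
  P=np.r_[o+(.115-.161*np.cos(th))*u+.142*v,.088+.161*np.sin(th)];print(th,proj(W1,P),proj(W2,P))
```

```text
top [-0.0233  0.1423  0.1663] [0.3 0.3] ang 0.5153805674866722 len 0.15890017341184495
mid [-0.0263  0.1424  0.1601] [0. 0.] ang 0.47183878593383277 len 0.15860728700178336
bot [-0.0295  0.1425  0.1537] [0.2 0.2] ang 0.42662807738991415 len 0.15874478185594942
sleeve+ W10 [0.00823036 0.06189677 0.12      ] sleeve-  [ 0.00652048 -0.05808201  0.12      ] W9 [0.0033285 0.0632206 0.12     ]
0.4 [[261.39452841  41.75520263]] [[284.72461505 213.18553898]]
0.44 [[261.03010273  36.24566953]] [[284.97403016 211.68097714]]
0.46 [[260.84217736  33.28203167]] [[285.10350096 210.75164976]]
0.48 [[260.65038967  30.17424122]] [[285.2362418 209.6976691]]
0.5 [[260.45470255  26.91855379]] [[285.3723238  208.51381901]]
0.54 [[260.05149773  19.94828718]] [[285.65479502 205.73461787]]
```

```bash
python3 -m creep '[[[-3.2,-3.3,0,0,0,0,0.2],[-6.4,-6.6,0,0,0,0,0.2],[-9.6,-9.9,0,0,0,0,0.2],[-12.7,-13.1,0,0,0,0,0.2],[-12.7,-13.1,-4,0,0,0,0.2]]]' 
python3 -m creep '[[[0,0,-3,0,0,0,0.2],[0,0,-3,0,0,0,0.2],[0,0,-3,0,0,0,0.2]]]'
python3 - <<'E'
from h import *
import pickle
st=arm.observe();im=arm.get_image('wrist')[:,:,::-1];cv2.imwrite('pics/w11.png',im)
W=cam('wrist',st);print(st['position'],proj(W,[.4523,-.0108,.088]),proj(W,[.4535,-.0118,.088]))
E
```

```text
clock: 12.0
position: [0.4526, -0.0156, 0.1807]
ee_rot: [3.128, -0.248, 0.013]
force: [1.8, -0.7, -0.3]
width: 0.603
clock: 12.3
position: [0.4534, -0.0106, 0.1476]
ee_rot: [3.132, -0.237, 0.001]
force: [-0.8, 0.3, -0.5]
width: 0.603
[ 0.45343117 -0.01055814  0.14755932] [[275.98124138 231.8963517 ]] [[277.16507357 230.03154885]]
```

View pics/w11.png

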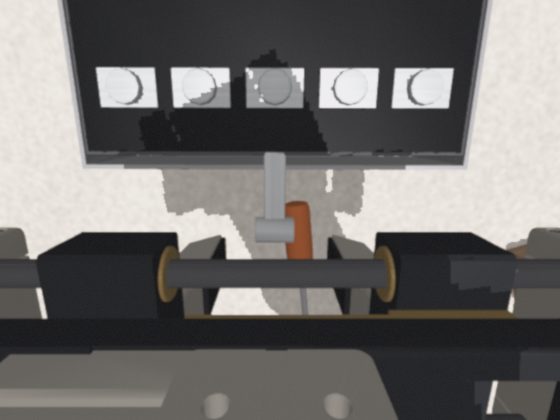

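```bash
python3 -m creep '[[[0,0.05,-3,0,0,0,0.2],[0,0.05,-5.5,0,0,0,0.2],[0,0.05,-6.1,0,0,0,0],[0,0.05,-6.1,0,0,0,-0.2],[0,0.05,-6.1,0,0,0,-0.4]]]' 40
python3 -m creep '[[[0,0,0,0,0,0,-1],[0,0,0,0,0,0,-1],[0,0,0,0,0,0,-1],[0,0,0,0,0,0,-1]]]'
```

```text
clock: 12.85
position: [0.4546, -0.0101, 0.0869]
ee_rot: [-3.132, 0.238, -0.003]
force: [-0.3, 0.1, -0.5]
width: 0.389
clock: 13.25
position: [0.4547, -0.0094, 0.0867]
ee_rot: [-3.132, 0.237, -0.004]
force: [-0.1, 3.8, 7.3]
width: 0.281
```

```bash
python3 -m creep '[[[0.03,0,1.32,0,0,0,-1],[0.13,-0.02,2.65,0,0,0,-1],[0.3,-0.05,3.96,0,0,0,-1],[0.52,-0.08,5.26,0,0,0,-1],[0.52,-0.08,5.26,0,0,0,-1]]]'
python3 - <<'E'
from h import *
s=arm.get_image('side')[:,:,::-1];crop(s,170,100,350,300,3,'s12')
E
```

```text
clock: 13.75
position: [0.4599, -0.0102, 0.1397]
ee_rot: [-3.131, 0.238, -0.005]
force: [3.7, 6.2, -5.6]
width: 0.281
```

View pics/s12.png

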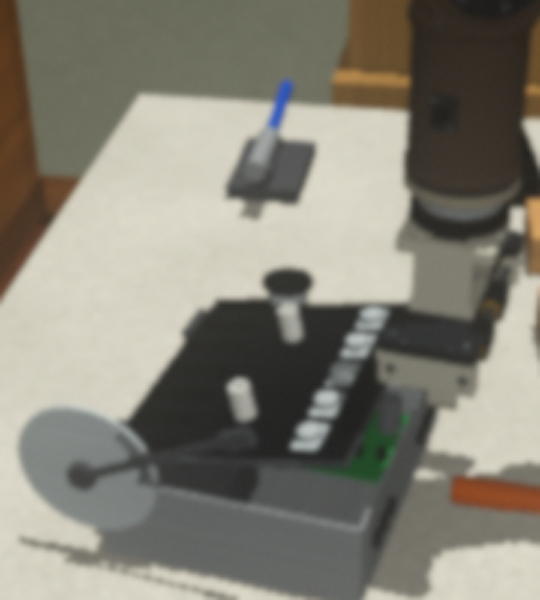

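```bash
python3 -m creep '[[[0.29,-0.03,1.3,0,0,0,-1],[0.64,-0.07,2.57,0,0,0,-1],[1.07,-0.12,3.83,0,0,0,-1],[1.54,-0.18,5.06,0,0,0,-1],[1.96,-0.24,6.03,0,0,0,-1]]]'
python3 -m creep '[[[0,0,0,0,0,0,-1],[0,0,0,0,0,0,-1]]]'
python3 - <<'E'
from h import *
s=arm.get_image('side')[:,:,::-1];cv2.imwrite('pics/s13r.png',s);crop(s,170,180,330,310,4.8,'s13')
t=arm.get_image('top')[:,:,::-1];cv2.imwrite('pics/t13r.png',t)
st=arm.observe();print(st['position'],st['ee_rot'],st['force'],st['width'])
w=arm.get_image('wrist')[:,:,::-1];cv2.imwrite('pics/w13.png',w)
E
```

```text
clock: 14.3
position: [0.4788, -0.0131, 0.1988]
ee_rot: [-3.132, 0.238, -0.001]
force: [5.5, 3.4, -7.0]
width: 0.277
clock: 14.5
position: [0.4785, -0.0131, 0.198]
ee_rot: [-3.132, 0.238, -0.001]
force: [4.7, 4.7, -5.8]
width: 0.279
[ 0.47840291 -0.01306776  0.19777029] [-3.13181760e+00  2.38089359e-01 -7.93145120e-04] [ 4.12621484  4.4583403  -5.51044527] 0.27473138773844613
```

View pics/s13.png

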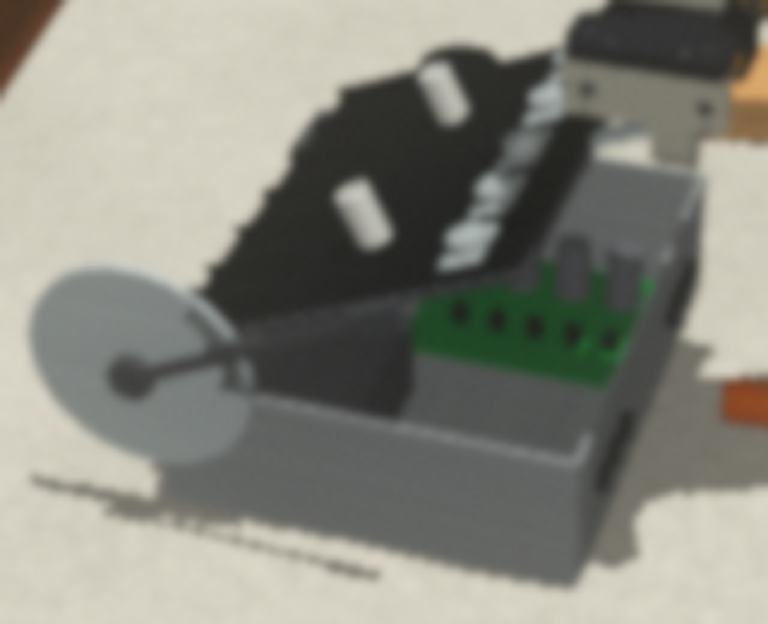

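View pics/w13.png

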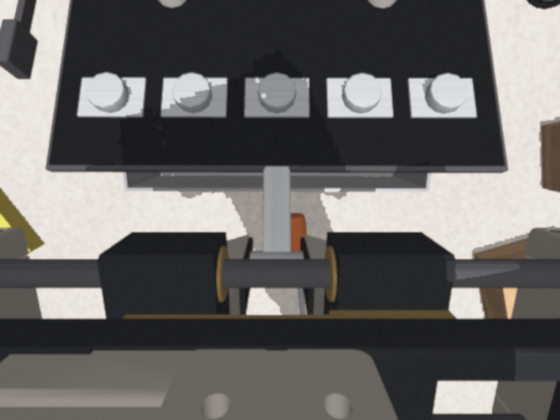

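Run:
```python
from h import *
w=cv2.imread('pics/w13.png');a=cv2.resize(w[20:90,0:50],None,fx=8,fy=8,interpolation=cv2.INTER_CUBIC)
cv2.imwrite('pics/a13.png',cv2.convertScaleAbs(a,alpha=1.5,beta=15))
s=cv2.imread('pics/s13r.png');crop(cv2.convertScaleAbs(s,alpha=2.5,beta=20),185,190,285,270,8,'b13')
s=cv2.imread('pics/side0.png');crop(cv2.convertScaleAbs(s,alpha=2.5,beta=20),185,190,285,270,8,'b0')
```

```text
(no output)
```

View pics/a13.png

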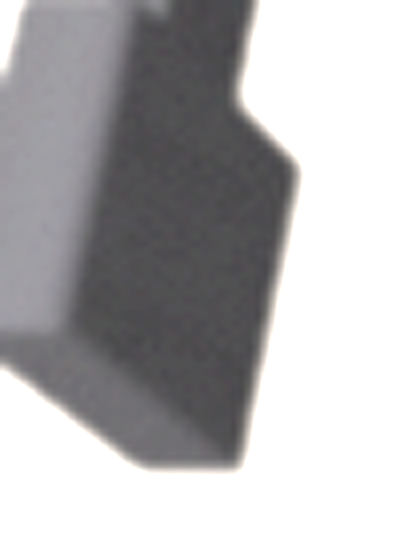

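View pics/b13.png

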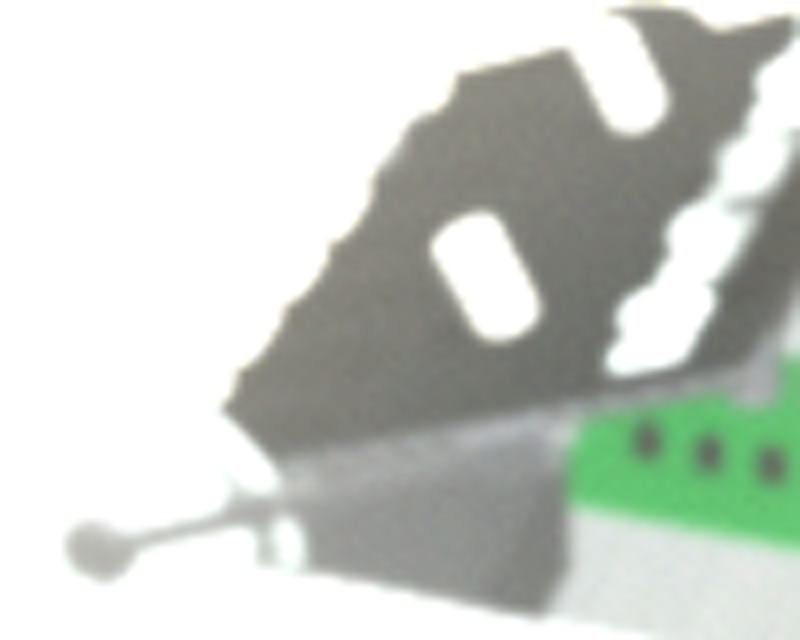

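View pics/b0.png

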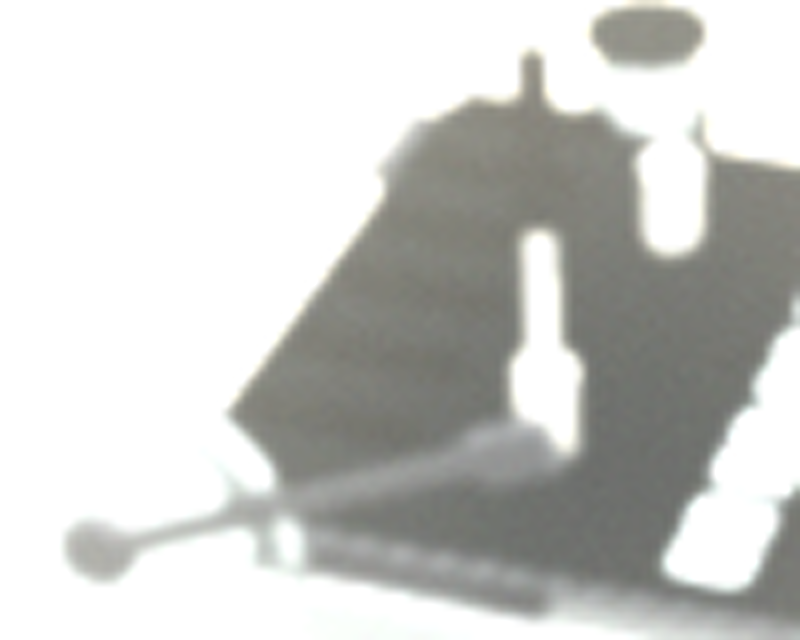

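Run:
```python
from h import *
import pickle
o,yaw=pickle.load(open('ch.pkl','rb'));u=np.array([np.cos(yaw),np.sin(yaw)]);v=np.array([-u[1],u[0]])
S=cam('side');T=cam('top')
def P(th,r,y,h):
    x=.115-r*np.cos(th)+h*np.sin(th)*1.0; z=.088+r*np.sin(th)+h*np.cos(th)
    return np.r_[o+x*u+y*v,z]
b=lambda p:((proj(S,p)[0]-[185,190])*8).round(0)
# h>0 normal: tilts toward hinge(+x)
for th in(0,.40,.42,.44,.46,.48,.5):
    print(th,'slv+ base/rim',b(P(th,.11,.06,.0025)),b(P(th,.11,.06,.032)),'slv- ',b(P(th,.11,-.06,.0025)),b(P(th,.11,-.06,.032)),'ptr hub/tip',b(P(th,0,.142,0)),b(P(th,.161,.142,0)),'edge y.12 r.02,.21',b(P(th,.02,.12,-.0025)),b(P(th,.21,.12,-.0025)))
# wrist 13
import numpy as np
st=dict(position=np.array([0.47840291,-0.01306776,0.19777029]),ee_rot=np.array([-3.13181760e+00,2.38089359e-01,-7.93145120e-04]))
W=cam('wrist',st)
for th in(.42,.44,.46,.48,.5): print(th,'ptip',proj(W,P(th,.161,.142,0))[0].round(1),'panel near corners top', proj(W,P(th,.21,.12,.0025))[0].round(1),proj(W,P(th,.21,-.12,.0025))[0].round(1),'slv rims',proj(W,P(th,.11,.06,.032))[0].round(1))
```

```text
0 slv+ base/rim [547. 444.] [544. 366.] slv-  [670. 233.] [669. 158.] ptr hub/tip [100. 546.] [618. 652.] edge y.12 r.02,.21 [194. 520.] [805. 644.]
0.4 slv+ base/rim [512. 325.] [472. 244.] slv-  [640. 120.] [605.  43.] ptr hub/tip [100. 546.] [570. 470.] edge y.12 r.02,.21 [190. 499.] [753. 404.]
0.42 slv+ base/rim [509. 319.] [467. 238.] slv-  [637. 114.] [601.  38.] ptr hub/tip [100. 546.] [565. 460.] edge y.12 r.02,.21 [190. 498.] [748. 392.]
0.44 slv+ base/rim [505. 313.] [462. 232.] slv-  [634. 108.] [596.  32.] ptr hub/tip [100. 546.] [560. 451.] edge y.12 r.02,.21 [189. 497.] [742. 380.]
0.46 slv+ base/rim [502. 307.] [457. 227.] slv-  [631. 103.] [591.  27.] ptr hub/tip [100. 546.] [555. 442.] edge y.12 r.02,.21 [189. 496.] [735. 367.]
0.48 slv+ base/rim [499. 301.] [452. 221.] slv-  [628.  97.] [587.  22.] ptr hub/tip [100. 546.] [550. 432.] edge y.12 r.02,.21 [188. 495.] [729. 355.]
0.5 slv+ base/rim [495. 295.] [447. 216.] slv-  [625.  92.] [582.  17.] ptr hub/tip [100. 546.] [544. 423.] edge y.12 r.02,.21 [188. 494.] [722. 343.]
0.42 ptip [25.2 83.6] panel near corners top [ 50.2 166. ] [506.7 165.4] slv rims [155.2 -49.8]
0.44 ptip [20.6 80.2] panel near corners top [ 44.3 163.3] [512.7 162.7] slv rims [153.5 -55.5]
0.46 ptip [15.7 76.5] panel near corners top [ 38.1 160.3] [519.  159.6] slv rims [151.8 -61.4]
0.48 ptip [10.7 72.7] panel near corners top [ 31.6 157. ] [525.6 156.3] slv rims [150.1 -67.6]
0.5 ptip [ 5.6 68.5] panel near corners top [ 24.8 153.3] [532.6 152.6] slv rims [148.3 -73.9]
```

```bash
python3 -m creep '[[[0.15,-0.02,0.3,0,0,0,-1],[0.3,-0.04,0.65,0,0,0,-1],[0.3,-0.04,0.65,0,0,0,-1],[0.3,-0.04,0.65,0,0,0,-1]]]'
python3 - <<'E'
from h import *
st=arm.observe();print(st['position'],st['width'])
ims=[arm.get_image('side') for _ in range(4)]
s=np.mean(ims,0).astype(np.uint8)[:,:,::-1];cv2.imwrite('pics/s14r.png',s)
crop(cv2.convertScaleAbs(s,alpha=2.5,beta=20),185,190,285,270,8,'b14')
g=s.astype(float)
crop(np.clip((g-20)*5,0,255).astype(np.uint8),185,190,285,270,8,'b14b')
cv2.imwrite('pics/w14.png',arm.get_image('wrist')[:,:,::-1])
E
```

```text
clock: 15.05
position: [0.4813, -0.0136, 0.2041]
ee_rot: [-3.132, 0.238, -0.0]
force: [4.8, 4.5, -6.0]
width: 0.278
[ 0.48131123 -0.01356242  0.2041148 ] 0.2781192997571999
```

View pics/b14.png

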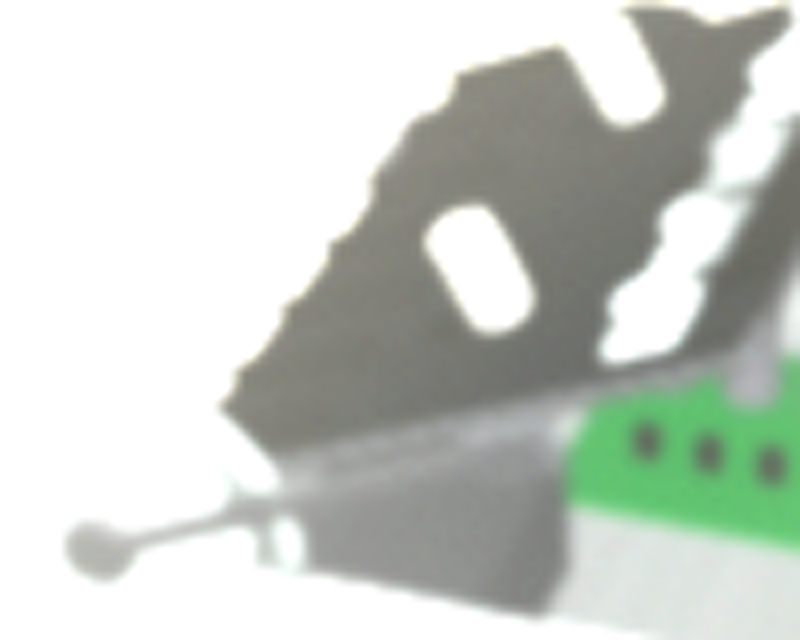

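View pics/b14b.png

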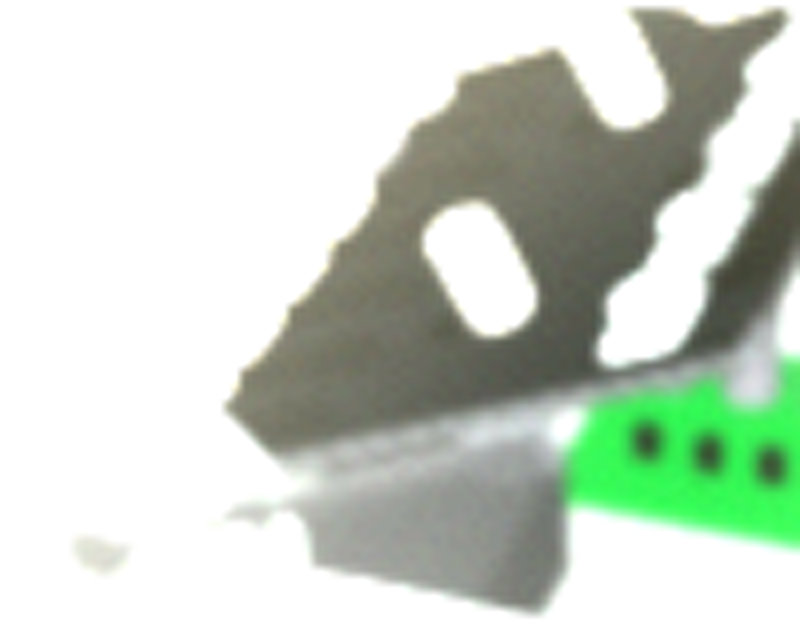

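View pics/w14.png

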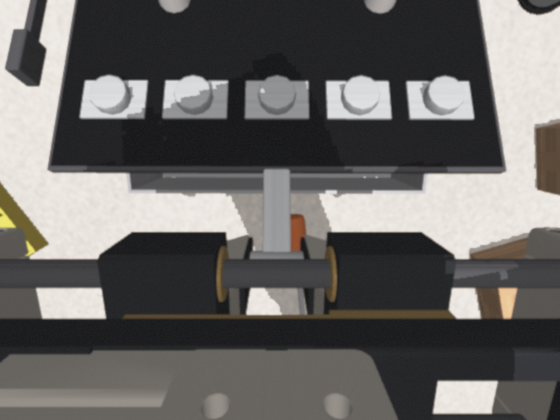

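Run:
```python
from h import *
a=cv2.imread('pics/w11.png');b=cv2.imread('pics/w14.png')
f=lambda im,u,v:cv2.convertScaleAbs(cv2.resize(im[v:v+50,u:u+65],None,fx=6,fy=6,interpolation=cv2.INTER_CUBIC),alpha=1.6,beta=15)
cv2.imwrite('pics/c14.png',np.vstack([np.hstack([f(a,60,130),f(a,430,130)]),np.hstack([f(b,30,140),f(b,460,140)])]))
cv2.imwrite('pics/d14.png',cv2.convertScaleAbs(cv2.resize(b[20:100,0:60],None,fx=7,fy=7,interpolation=cv2.INTER_CUBIC),alpha=1.5,beta=15))
```

```text
(no output)
```

View pics/c14.png

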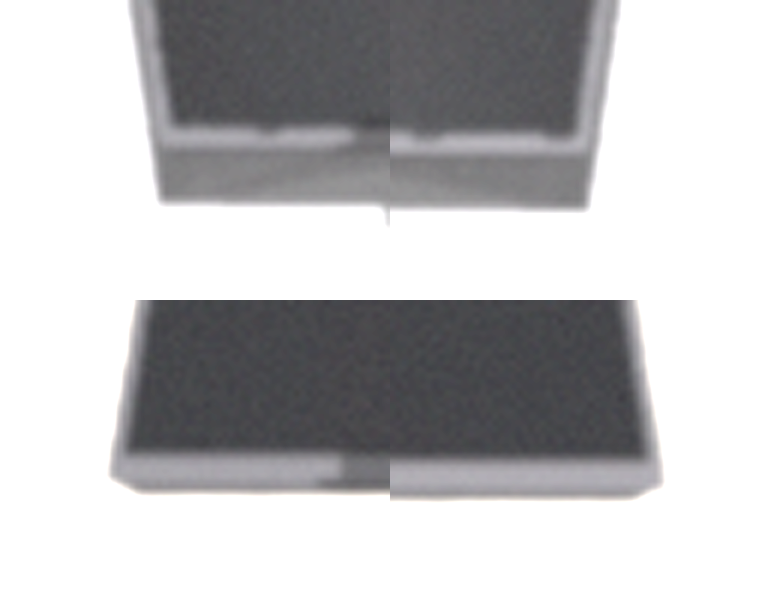

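View pics/d14.png

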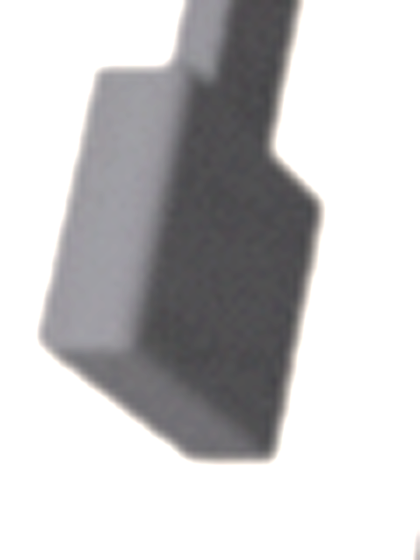

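Run:
```python
from h import *
import pickle
o,yaw=pickle.load(open('ch.pkl','rb'));u=np.array([np.cos(yaw),np.sin(yaw)]);v=np.array([-u[1],u[0]])
def P(th,r,y,h):
    return np.r_[o+(.115-r*np.cos(th)+h*np.sin(th))*u+y*v,.088+r*np.sin(th)+h*np.cos(th)]
W11=cam('wrist',dict(position=np.array([.45343,-.01056,.14756]),ee_rot=np.array([3.132,-.237,.001])))
for uv in((88,151.7),(460.8,153)):
    p=atz(W11,uv,.0905);print('w11',(p[:2]-o)@u,(p[:2]-o)@v)
W=cam('wrist',dict(position=np.array([.48131,-.01356,.20411]),ee_rot=np.array([-3.132,.238,0])))
for th in(.42,.44,.46,.48,.5):print(th,'ptip',proj(W,P(th,.161,.142,0))[0].round(1),[proj(W,P(th,r,y,.0025))[0].round(1) for r in(.21,.215) for y in(.12,-.12)])
```

```text
w11 -0.095732210400942 0.11879939655143218
w11 -0.09672288441831506 -0.11711484630980806
0.42 ptip [34.6 90.5] [array([ 59.2, 170.1]), array([497.3, 169.5]), array([ 58.1, 178.9]), array([498.4, 178.3])]
0.44 ptip [30.3 87.3] [array([ 53.8, 167.6]), array([502.8, 167. ]), array([ 52.5, 176.6]), array([504.1, 176. ])]
0.46 ptip [25.8 84. ] [array([ 48.1, 164.8]), array([508.6, 164.2]), array([ 46.6, 174. ]), array([510.1, 173.4])]
0.48 ptip [21.2 80.4] [array([ 42.1, 161.8]), array([514.6, 161.2]), array([ 40.4, 171.1]), array([516.4, 170.5])]
0.5 ptip [16.4 76.6] [array([ 35.9, 158.4]), array([521. , 157.8]), array([ 33.9, 167.8]), array([523. , 167.2])]
```

```bash
python3 -m creep '[[[0.12,-0.02,0.25,0,0,0,-1],[0.12,-0.02,0.25,0,0,0,-1],[0.12,-0.02,0.25,0,0,0,-1]]]'
python3 -m creep '[[[0,0,0,0,0,0,-1],[0,0,0,0,0,0,-1],[0,0,0,0,0,0,-1],[0,0,0,0,0,0,-1],[0,0,0,0,0,0,-1]]]'
python3 - <<'E'
from h import *
st=arm.observe();print(st['position'],st['width'],np.abs(st['dq']).max(),'theta',np.arcsin((st['position'][2]+.002-.088)/.265))
cv2.imwrite('pics/s15.png',arm.get_image('side')[:,:,::-1]);t=arm.get_image('top')[:,:,::-1];cv2.imwrite('pics/t15.png',t)
S=cam('side');print(proj(S,[[.4742,-.3385,.15],[.4742,-.3385,.09]]))
E
```

```text
clock: 15.6
position: [0.4825, -0.0137, 0.2066]
ee_rot: [-3.132, 0.238, -0.0]
force: [5.4, 2.7, -5.6]
width: 0.281
clock: 16.1
position: [0.4825, -0.0137, 0.2065]
ee_rot: [-3.132, 0.238, -0.0]
force: [4.9, 3.8, -6.5]
width: 0.28
[ 0.48252084 -0.01372587  0.20654916] 0.28000147284832716 0.0020147785996036493 theta 0.4722627022465061
[[322.27936295 160.76502539]
 [321.21571795 178.27916396]]
```

View pics/s15.png

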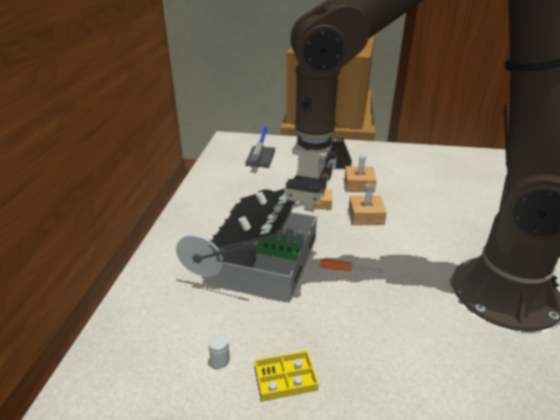

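View pics/t15.png

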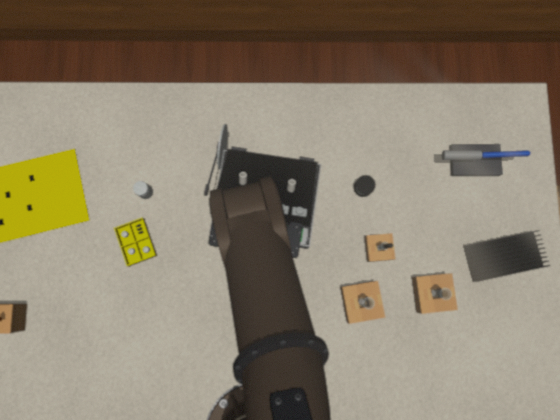

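```bash
python3 -c "
from cell import arm
print(arm.sign_off())"
```

```text
the job is handed in; nothing more can be done
None
```

I moved the stick into the smallest block's glass tube and let go of it. I then swung the panel up to the pointer's angle and handed the job in at about 16 s with the arm still holding the grip.

- **Stick:** It bottomed at the expected height, and the push peaked at about 13 N. After release, the side and wrist pictures showed it standing in the tube, with the handle's lower end about 1–2 px from where it should be.
- **Panel:** The gripper holds the barrel with 40 N on its flat ends (opening 0.28, or 26 mm). My angle estimate at the end was 0.472 rad from the tool height. In the wrist picture just before the last 0.01 rad raise it was about 0.457 rad, so about 0.467 after it.
- **Pointer:** The readings disagreed slightly. The side camera gave about 0.46 rad and the triangulated wrist views about 0.47. Single wrist and top views mostly gave 0.47–0.49, which I weighted less. I aimed for about 0.467, so the panel and pointer should agree to within roughly 0.01–0.02 rad.
- **Bystanders:** In the last pictures the tray, screwdriver, can and spool looked unmoved by eye. The pointer did too, and I never touched it.

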